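Hook a shelf bracket into a slotted upright and load it

TASK

Fit the loose white shelf to the slotted upright of the bench rack, above the shelf that is already there: feel gently for the slots with its hooks (the upright stands a little off the middle of its foot; use no more than about 25 N), press the hooks in, then push it down until it is fully home and the orange catch springs out over it. Then stand the black-capped vial that is on the bench upright on the tray you have fitted, and leave the other things on the bench where they are.

Things in the scene. Friction and masses are not known exactly. Their poses are not given: they have to be found in the camera images.
- rack_foot: Grey foot plate of the rack, 170 x 150 x 8 mm, fixed. Origin: centre of its underside; x to the rack's back, y to its left, z up. On it stands an aluminium upright, 60 mm wide, 242 mm high, its flat front face at x = +30 mm, facing -x. It is bolted on through slotted holes: its middle lies up to 10 mm left or right (y) of the foot's middle, which is not measured; find it by feel or sight.
- slot_row (a point): Point in the upright's face plane, in the FOOT's middle, level with the lower edges of the upper free pair of slots (202 mm up). Slots: 7 mm wide, 19 mm high, through 3 mm sheet, 13 mm either side of the upright's middle, rows 30 mm apart. The loose shelf's upper hooks belong in this row, its lower hooks in the next row down. A like shelf is fitted below, reaching 125 mm out; its vials are 78 mm up.
- bracket_grip (a point): Grip point of the loose white shelf (165 to 275 g, standing on its tray), midway between its two cheeks: 36 mm over their outer faces, from 18 mm in front of this point to 36 mm behind and 29 mm above; grip them across, from above. Axes: x from tray to hooks, y left, z up. Underside 60 mm below; top edge of the back plate 32 mm above. Fully home, it is 40 mm in front of point slot_row and 10 mm below it.
- bracket_hooks (a point): Point of the loose shelf's flat rear face (48 mm wide), 40 mm behind and 10 mm above the grip point, level with the undersides of the upper hooks' necks. Hooks at y = -13 and +13 mm, here and 30 mm lower, 4 mm thick, reaching 9.6 mm behind the face: neck 8 mm high, then a tooth reaching 7 mm lower, 5 mm behind the face. They enter the slots with this point 7 to 11 mm above slot_row.
- bracket_tray (a point): Middle of the free part of the loose shelf's tray, on its upper surface, 51 mm in front of and 56 mm below the grip point; axes as there. The free part is about 63 mm (x) by 78 mm (y), with a rim 7 mm high at the front and sides. With the shelf fully home this surface is 136 mm above the bench.
- catch (a joint): Orange spring catch in the middle of the upright, 10 mm wide, 9 mm high, lower side 225 mm above the bench; 0 = out (7 mm proud of the face), 0.007 m = flush. The shelf's back plate pushes it in (3 N at first, 6 N when flush) while the hooks are in the slots but not yet down; it springs out over the plate's top edge when the shelf is fully home, with 1 mm to spare.
- vial_mid (a point): Centre, half-way up, of the glass vial with a broad black screw cap, 32 mm across, 50 mm high, standing upright on the bench, about 45 g.
- dropper: Amber dropper bottle with a dark red bulb, 27 mm across, 91 mm high, standing on the bench; origin at the centre of its base. To be left alone; it and the vial may stand in each other's place.
- gel_jar: Jar with a broad white lid, 50 mm across, 66 mm high; origin at the centre of its base. To be left alone.
- weigh_boat: White square weighing boat, 67 x 67 x 16 mm; origin at the centre of its base. To be left alone.
- low_vial_0: Clear vial with a black cap, 25 mm across, 60 mm high, standing on the left of the lower shelf's tray; origin at the centre of its base. To be left alone (it is not the vial to be moved, which stands on the bench).
- low_vial_1: Slim vial with a white cap, 23 mm across, 62 mm high, standing on the right of the lower shelf's tray; origin at the centre of its base. To be left alone.
- spatula: Steel spatula with a black handle, 194 mm long, lying on the bench; origin at the middle of its underside. To be left alone.
Mind the look-alikes: they are no part of the job. Leave any green look-alike of the part that bears bracket_grip alone.

How it is judged:
By the outcome, as a careful person would: the job done as asked, in the order asked, and still so for the second after the job is handed in, with the robot touching nothing.
It also fails if it takes over 72 s, if anything falls off the work surface, if the arm or the gripper's body presses on something with over 40 N, if the wrist force passes 120 N, or if a joint passes its speed limit or range.

ROBOT

A 6-joint arm with a two-finger parallel gripper is mounted at the origin on a cart in front of the work surface, level with it; the furniture and walls round the work are solid. World frame = base frame: x ahead of the robot, y to its left, z up, the work surface at z = 0. Lengths are in mm, angles in rad, forces in N, time in s.
With the tool pointing down it reaches from about 275 to 1000 mm from the base axis. Payload 8.4 kg.
Tool frame: the origin (TCP) lies at the very end of the fingers, on their centre line; the grasp point (between the pads) lies 19 mm behind it (r.pinch_z is the distance from the TCP to the grasp point, in mm); z points along the fingers, y is the line along which they close (so a half turn about z gives the same grasp; the last joint's range is limited). The gripper opens to 85 mm and grips with 20 to 120 N. Pads are 22 mm wide; open, the fingers measure 114 mm over their backs; the gripper's body (76 mm by 85 mm) begins 54 mm behind the grasp point. The pads swing forward as they close: fully open they stand 13 mm farther back than shut.
Start: joints at [1.132, 0.353, 1.633, -0, 1.155, -0.002], TCP at [264.4, 566.322, 209.481] pointing down, gripper open.
Joint ranges: [-2.63, 2.63], [-0.92, 2.1], [0.06, 2.66], [-1.3, 4.44], [0, 2.69], [-3.02, 3.02]. Speed limits (rad/s): [2.22, 2.22, 2.79, 3.14, 3.14, 3.14].

INTERFACE

Orientations are given as [roll, pitch, yaw] about the fixed x, y, z axes, in that order (R = Rz(yaw) Ry(pitch) Rx(roll)).
In Python, from rig import r gives the robot as it stands.
- The arm moves only by the tool carry_out, never from a script. Its argument "series" is a list of rows, each a list of 7 numbers: the turn, a rotation vector about the tool's x, y, z as a fraction of full scale, then the shift along the tool's x, y, z as a fraction of full scale, then the gripper command: -1 is fully open, 1 is shut, values between are in proportion. A call has 1 to 8 rows; each row is the pose to reach, as a shift and turn from the pose commanded when the call began, along the tool's axes at that moment, turning the shorter way round; what a row does not reach only later rows make up. Full scale, the value 1, is 0.25 m for a shift and pi rad for a turn. A row lasts 1/8 s, in which the tool goes at most 62.5 mm and 10.7 degrees, less where a joint would pass 70% of its speed; a pose out of reach is approached as far as the arm can. A call with a number of a shift or a turn outside -1 to 1 is refused whole. A call with a gripper value outside its range is refused whole. The fingers move at their own pace and stop on an object; "force" is the grip in N (left out, the last holds). Time passes only in rows, so rows that repeat a pose let the fingers close. It gives the time, the measured TCP pose, the force, the opening and the grip force at its end, in the units of the state.
- r.sense(): the state, without advancing time (a new reading comes with each control period).
- r.grab_frame(name): name is "scene" or "top" or "wrist"; returns the picture (480x640x3 uint8, red, green, blue); there is no depth.
- r.get_calibration(name): a dict with "K" (3x3 intrinsics, pixels), "pose" (4x4, takes a point from camera to world coordinates). Camera axes: x right, y up, looking along -z (the intrinsics and any distortion apply to the point x, -y, -z); pixel columns grow to the right and rows downward; lengths in mm; the calibration is good to about 2 mm. A picture is of the moment at which its call begins: read the wrist's pose just before it. get_calibration takes no time and is no camera call; for the wrist camera it gives the pose at the moment of the call.
- r.sign_off(): hands the job in; it is judged then, once.
Trained networks look in the newest picture that a camera, given by its name, has taken for a name from the list of things; names that differ only in an ending like _2 or _b are one class to them, and where a whole thing is asked for, a point or a joint stands for the part that bears it (a point fixed in the world has none). Each returns a list of dicts, best first, with "score" (0 to 1); they miss things now and then, are a little off and sometimes report something else, mostly with a low value. They report only what shows in the picture. A call takes as long as a camera call. They do not tell look-alikes from the thing itself.
- r.silhouettes(camera, label): "region" (480x640 bool, what is visible of it) and "position" ([row, column] in pixels, amid what is visible of it).
The state is a dict: "clock": time; "qpos": joint angles; "qvel": joint speeds; "joint_efforts": joint torques, N m; "eef_pos": TCP position; "tcp_rot": TCP orientation; "contact_force": force on the tool from outside, world axes, zero at the start; "wrist_torque": the same for the moment, N m; "opening": opening from 0.0 (shut) to 1.0 (fully open); "grasp_force": force on a finger pad.
Only numpy, scipy, OpenCV 4.12 (cv2) and the standard library are available. Lean on these libraries where they do the work, as an engineer would, in place of code of your own. Each camera call takes 0.05 s, during which the arm holds its last target. There are 200 camera calls.

## Working session

There is one attempt and no reset: what is moved stays moved. The work goes in short steps, Python scripts to look and compute and a tool call to move; the robot and the scene stay as the last step left them, time stands still between calls to the robot, and variables do not carry over. Pictures are saved under pics/ and viewed, at most 10 in all, crops included, and the job is handed in when it is done.

Besides the shell and the picture viewer there is one more tool, called after ">>>" as a command line: name --pt "numbers of a row" for each row, then --argument value for the rest. carry_out: Moves the arm, as the interface text tells. Its arguments: {"type":"object","properties":{"series":{"type":"array"},"force":{"type":"number"}},"required":["series"]}

```bash
ls; mkdir -p pics; python3 - <<'E'
from rig import r
import cv2
for n in ("scene","top"):
    im=r.grab_frame(n); cv2.imwrite(f"pics/{n}0.png",im[:,:,::-1])
    c=r.get_calibration(n); print(n,c)
s=r.sense(); print({k:s[k] for k in("clock","eef_pos","tcp_rot","contact_force","opening")})
E
```

```text
pics
scene {'K': array([[449.81194385,   0.        , 319.63983303],
       [  0.        , 449.81194385, 251.52195911],
       [  0.        ,   0.        ,   1.        ]]), 'pose': array([[-6.50999165e-01,  3.58832099e-01, -6.68909270e-01,
        -2.01417299e+02],
       [-7.59063030e-01, -3.02118528e-01,  5.76669499e-01,
         6.15442503e+02],
       [ 4.83764250e-03,  8.83155660e-01,  4.69055090e-01,
         6.98690159e+02],
       [ 0.00000000e+00,  0.00000000e+00,  0.00000000e+00,
         1.00000000e+00]])}
top {'K': array([[519.20114948,   0.        , 323.9239569 ],
       [  0.        , 519.20114948, 243.00841629],
       [  0.        ,   0.        ,   1.        ]]), 'pose': array([[ 9.64063774e-02,  9.72671303e-01, -2.11225821e-01,
         2.94246183e+02],
       [-9.95329287e-01,  9.31343447e-02, -2.54087614e-02,
        -4.94543698e+01],
       [-5.04199464e-03,  2.12688813e-01,  9.77106978e-01,
         1.34399704e+03],
       [ 0.00000000e+00,  0.00000000e+00,  0.00000000e+00,
         1.00000000e+00]])}
{'clock': 0.1, 'eef_pos': array([264.19871244, 565.90920806, 208.82242557]), 'tcp_rot': array([-3.14033060e+00, -2.10725249e-05,  2.70481602e+00]), 'contact_force': array([ 0.0284047 , -0.34633826, -0.50357395]), 'opening': 0.9994155798776405}
```

View pics/scene0.png

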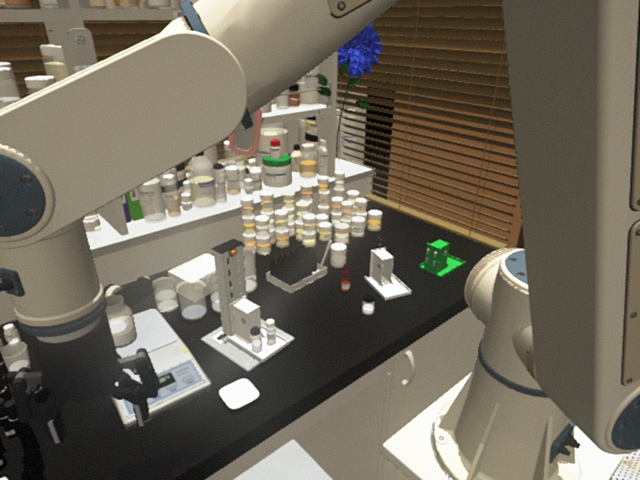

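View pics/top0.png

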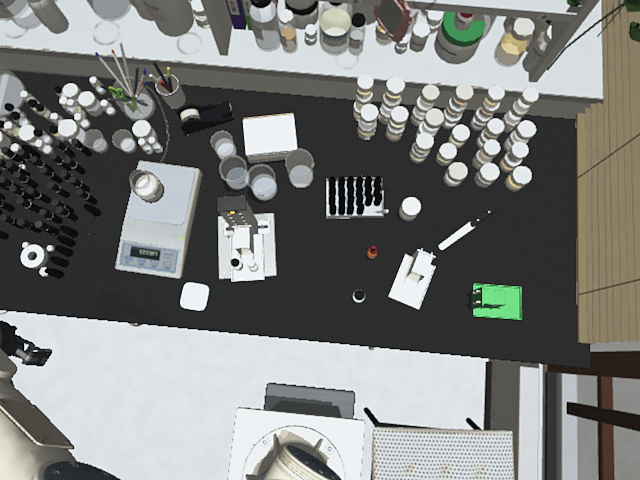

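The top view shows the rack at about (245,245), the loose white shelf at (412,278), the vial at (359,296), the dropper at (372,252) and the green look-alike at (497,300).

```bash
cat > h.py <<'E'
import numpy as np, cv2
from rig import r
def ray(c,px):  # px [row,col]
    d=np.array([(px[1]-c["K"][0,2])/c["K"][0,0],-(px[0]-c["K"][1,2])/c["K"][1,1],-1.])
    return c["pose"][:3,3],c["pose"][:3,:3]@d
def onz(c,px,z):
    o,d=ray(c,px); return o+d*(z-o[2])/d[2]
def proj(c,P):
    P=np.atleast_2d(P); q=(P-c["pose"][:3,3])@c["pose"][:3,:3]
    return np.c_[c["K"][0,0]*q[:,0]/-q[:,2]+c["K"][0,2],-c["K"][1,1]*q[:,1]/-q[:,2]+c["K"][1,2]]
def tri(obs):
    A=np.zeros((3,3));b=np.zeros(3)
    for c,px in obs:
        o,d=ray(c,px);d=d/np.linalg.norm(d);M=np.eye(3)-np.outer(d,d);A+=M;b+=M@o
    return np.linalg.solve(A,b)
E
python3 - <<'E'
from h import *
for cam in("top","scene"):
    im=r.grab_frame(cam);c=r.get_calibration(cam)
    for l in("rack_foot","bracket_grip","vial_mid","dropper","gel_jar","weigh_boat","spatula"):
        for d in r.silhouettes(cam,l)[:3]:
            m=d["region"].astype(np.uint8);rc=cv2.minAreaRect(cv2.findNonZero(m)); 
            b=cv2.boxPoints(rc)
            print(cam,l,round(d["score"],2),np.round(d["position"]),m.sum(),"z0 corners",[onz(c,(p[1],p[0]),0)[:2].round().tolist() for p in b])
    if cam=="top":
        cv2.imwrite("pics/topcrop.png",cv2.resize(im[190:320,190:450],None,fx=3,fy=3,interpolation=cv2.INTER_CUBIC)[:,:,::-1])
E
```

```text
top rack_foot 0.8 [239. 241.] 4222 z0 corners [[685.0, 289.0], [704.0, 133.0], [472.0, 99.0], [454.0, 250.0]]
top bracket_grip 0.73 [304. 498.] 1578 z0 corners [[428.0, -406.0], [512.0, -407.0], [517.0, -538.0], [433.0, -535.0]]
top dropper 0.42 [251. 371.] 102 z0 corners [[588.0, -129.0], [590.0, -152.0], [558.0, -155.0], [555.0, -131.0]]
top gel_jar 0.89 [209. 408.] 369 z0 corners [[728.0, -201.0], [733.0, -255.0], [671.0, -259.0], [666.0, -206.0]]
top gel_jar 0.46 [242. 241.] 4032 z0 corners [[685.0, 289.0], [704.0, 135.0], [476.0, 101.0], [457.0, 250.0]]
top weigh_boat 0.64 [298. 194.] 639 z0 corners [[380.0, 343.0], [447.0, 342.0], [443.0, 273.0], [376.0, 275.0]]
top spatula 0.55 [226. 470.] 374 z0 corners [[609.0, -317.0], [734.0, -460.0], [722.0, -469.0], [597.0, -326.0]]
scene rack_foot 0.75 [321. 236.] 5008 z0 corners [[995.0, 203.0], [1089.0, -108.0], [468.0, 106.0], [468.0, 302.0]]
scene bracket_grip 0.9 [275. 386.] 1271 z0 corners [[682.0, -295.0], [698.0, -454.0], [443.0, -283.0], [443.0, -160.0]]
scene bracket_grip 0.75 [261. 438.] 910 z0 corners [[576.0, -457.0], [617.
[... 151 characters left out ...]
96.0, -201.0]]
scene dropper 0.78 [282. 346.] 223 z0 corners [[690.0, -238.0], [672.0, -260.0], [556.0, -148.0], [572.0, -129.0]]
scene dropper 0.44 [241. 378.] 51 z0 corners [[747.0, -470.0], [736.0, -483.0], [684.0, -426.0], [695.0, -413.0]]
scene gel_jar 0.74 [254. 335.] 358 z0 corners [[819.0, -311.0], [786.0, -351.0], [666.0, -237.0], [696.0, -201.0]]
scene weigh_boat 0.59 [394. 238.] 776 z0 corners [[461.0, 323.0], [466.0, 250.0], [393.0, 264.0], [392.0, 332.0]]
scene spatula 0.62 [242. 379.] 57 z0 corners [[747.0, -470.0], [736.0, -483.0], [679.0, -421.0], [690.0, -408.0]]
scene spatula 0.24 [318. 236.] 4896 z0 corners [[993.0, 202.0], [1085.0, -105.0], [469.0, 107.0], [469.0, 300.0]]
```

View pics/topcrop.png

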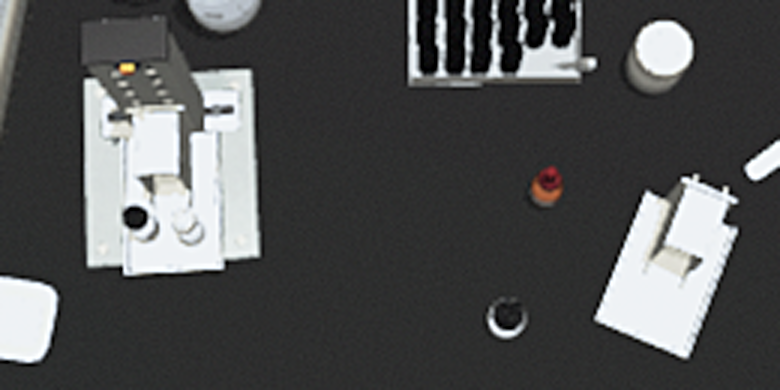

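The crop shows the loose shelf's tray front corners at about (594,320) and (690,358), and its hooks at the upper right (685..733,177..200). The foot corners are near (88,268), (261,257), (250,70) and (84,80). The catch is at (127,68).

```bash
python3 - <<'E'
from h import *
c=r.get_calibration("top")
W=lambda x,y,z:onz(c,(190+y/3-.33,190+x/3-.33),z)[:2]
B=[W(594,320,11),W(690,358,11),W(738,232,11),W(648,192,11)]
F=[W(88,268,8),W(261,257,8),W(250,70,8),W(84,80,8)]
H=[W(733,197,62),W(685,177,62)]
for n,P in(("B",B),("F",F),("H",H)):
    P=np.array(P);print(n,P.round(1).tolist(),[np.linalg.norm(P[i]-P[i-1]).round(1) for i in range(len(P))],P.mean(0).round(1))
print("yaw B",np.arctan2(*(((B[2]+B[3])-(B[0]+B[1]))[::-1])),"yaw F",np.arctan2(*(((F[2]+F[3])-(F[0]+F[1]))[::-1])))
print("vial",W(507,315,50),"dropper",W(548,180,91),"catch",W(127,68,232),"jar",W(664,47,66))
w=r.get_calibration("wrist");s=r.sense();from scipy.spatial.transform import Rotation as R
Rt=R.from_euler("xyz",s["tcp_rot"]).as_matrix()
print("wrist K",w["K"],"in tool",Rt.T@(w["pose"][:3,3]-s["eef_pos"]),Rt.T@w["pose"][:3,:3])
E
```

```text
B [[458.5, -191.3], [434.0, -274.9], [546.6, -310.0], [574.4, -230.2]] [np.float64(122.3), np.float64(87.1), np.float64(117.9), np.float64(84.5)] [ 503.4 -251.6]
F [[461.9, 247.3], [485.7, 99.3], [651.7, 128.4], [628.5, 274.3]] [np.float64(168.8), np.float64(149.9), np.float64(168.5), np.float64(147.7)] [556.9 187.3]
H [[566.2, -294.4], [579.4, -253.4]] [np.float64(43.0), np.float64(43.0)] [ 572.8 -273.9]
yaw B -0.3134128494610262 yaw F 0.1673265816722237
vial [ 450.90178492 -114.85068629] dropper [ 559.76717604 -137.13075951] catch [584.5993399  189.55744224] jar [ 689.87794997 -228.39445299]
wrist K [[378.27629253   0.         319.4242928 ]
 [  0.         378.27629253 246.13943988]
 [  0.           0.           1.        ]] in tool [  72.37825856   -0.37528927 -163.52841901] [[ 6.28850826e-04  9.58644954e-01  2.84604035e-01]
 [ 9.99999415e-01 -8.53298158e-04  6.64641017e-04]
 [ 8.80006856e-04  2.84603450e-01 -9.58644930e-01]]
```

```bash
cat >> h.py <<'E'
import json,os
from scipy.spatial.transform import Rotation as R
def cur():
    if os.path.exists("cmd.json"):
        d=json.load(open("cmd.json"));return np.array(d[0]),R.from_quat(d[1])
    return np.array([264.4,566.322,209.481]),R.from_euler("xyz",[np.pi,0,2.7028])
def plan(wps):
    """wps: list of (x,y,z,yaw), consecutive calls; prints row numbers; stores as commanded"""
    p,q=cur()
    for x,y,z,yaw in wps:
        P=np.array([x,y,z],float);Q=R.from_euler("xyz",[np.pi,0,yaw])
        s=q.inv().apply(P-p)/250; t=(q.inv()*Q).as_rotvec()/np.pi
        print("row",np.r_[t,s].round(4).tolist(),"rows>=",int(max(np.linalg.norm(P-p)/62.5,np.linalg.norm(t)*180/10.7))+1, "" if abs(s).max()<1 else "TOO FAR")
        p,q=P,Q
    json.dump([p.tolist(),q.as_quat().tolist()],open("cmd.json","w"))
def st():
    s=r.sense();print(round(s["clock"],2),s["eef_pos"].round(1),s["tcp_rot"].round(4),s["contact_force"].round(1),s["wrist_torque"].round(2),round(s["opening"],3),round(s["grasp_force"],1));return s
E
python3 -c "
from h import *
plan([(370,350,330,2.95),(465,120,330,3.2),(475,40,310,3.309)])"
```

```text
row [-0.0, 0.0, -0.0787, -0.75, -0.6039, -0.4821] rows>= 5 
row [0.0, 0.0, -0.0796, -0.5482, -0.8308, -0.0] rows>= 4 
row [0.0, 0.0, -0.0347, -0.0213, -0.3218, 0.08] rows>= 2
```

>>> carry_out --pt "0 0 -0.0787 -0.75 -0.6039 -0.4821 -1" --pt "0 0 -0.0787 -0.75 -0.6039 -0.4821 -1" --pt "0 0 -0.0787 -0.75 -0.6039 -0.4821 -1" --pt "0 0 -0.0787 -0.75 -0.6039 -0.4821 -1" --pt "0 0 -0.0787 -0.75 -0.6039 -0.4821 -1" --pt "0 0 -0.0787 -0.75 -0.6039 -0.4821 -1"

```text
clock: 1.65
eef_pos: [371.0, 349.9, 330.6]
tcp_rot: [3.14, 0.001, 2.95]
contact_force: [0.7, -0.2, -0.7]
opening: 0.995
grasp_force: 0.0
```

>>> carry_out --pt "0 0 -0.0796 -0.5482 -0.8308 0 -1" --pt "0 0 -0.0796 -0.5482 -0.8308 0 -1" --pt "0 0 -0.0796 -0.5482 -0.8308 0 -1" --pt "0 0 -0.0796 -0.5482 -0.8308 0 -1" --pt "0 0 -0.0796 -0.5482 -0.8308 0 -1"

```text
clock: 2.28
eef_pos: [466.6, 118.5, 328.7]
tcp_rot: [-3.141, -0.002, -3.084]
contact_force: [0.5, 0.2, 0.3]
opening: 1.002
grasp_force: 0.0
```

>>> carry_out --pt "0 0 -0.0347 -0.0213 -0.3218 0.08 -1" --pt "0 0 -0.0347 -0.0213 -0.3218 0.08 -1" --pt "0 0 -0.0347 -0.0213 -0.3218 0.08 -1" --pt "0 0 -0.0347 -0.0213 -0.3218 0.08 -1"

```text
clock: 2.78
eef_pos: [476.0, 42.1, 309.7]
tcp_rot: [3.141, -0.001, -2.971]
contact_force: [0.9, 0.1, -0.8]
opening: 1.002
grasp_force: 0.0
```

```bash
python3 - <<'E'
from h import *
st(); c=r.get_calibration("wrist"); im=r.grab_frame("wrist")
cv2.imwrite("pics/w1.png",im[:,:,::-1]); np.savez("w1.npz",K=c["K"],pose=c["pose"])
E
```

```text
2.77 [476.   42.1 309.7] [ 3.1408e+00 -6.0000e-04 -2.9710e+00] [ 0.9  0.1 -0.8] [ 0.03 -0.01 -0.02] 1.002 0.0
```

View pics/w1.png

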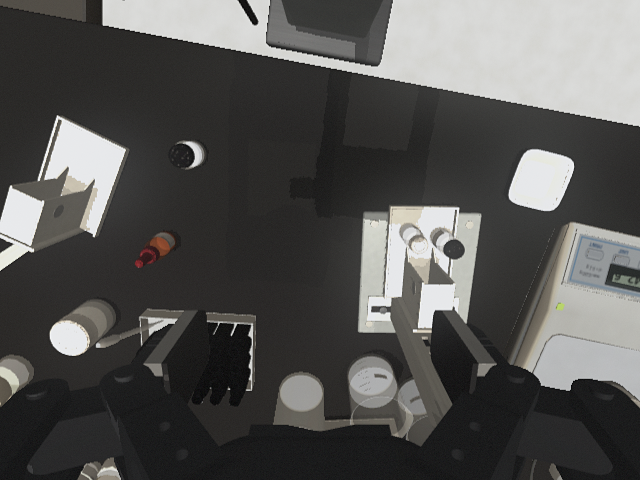

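The picture shows the rack at right (foot corners about (362,212)–(480,330)), but the upright is hidden by a finger. I'll take a higher view with the upright clear of the fingers.

```bash
python3 -c "
from h import *
plan([(500,60,430,3.309)])"
```

```text
row [0.0, 0.0, 0.0, -0.1119, 0.0622, -0.48] rows>= 2
```

>>> carry_out --pt "0 0 0 -0.1119 0.0622 -0.48 -1" --pt "0 0 0 -0.1119 0.0622 -0.48 -1" --pt "0 0 0 -0.1119 0.0622 -0.48 -1" --pt "0 0 0 -0.1119 0.0622 -0.48 -1" --pt "0 0 0 -0.1119 0.0622 -0.48 -1"

```text
clock: 3.45
eef_pos: [500.2, 60.9, 428.6]
tcp_rot: [3.141, -0.002, -2.971]
contact_force: [-0.2, 0.1, 0.3]
opening: 1.001
grasp_force: 0.0
```

```bash
python3 - <<'E'
from h import *
st(); c=r.get_calibration("wrist"); im=r.grab_frame("wrist")
cv2.imwrite("w2.png",im[:,:,::-1]); np.savez("w2.npz",K=c["K"],pose=c["pose"])
cv2.imwrite("pics/w2crop.png",cv2.resize(im[150:350,330:530],None,fx=3,fy=3,interpolation=cv2.INTER_CUBIC)[:,:,::-1])
E
```

```text
3.45 [500.2  60.9 428.6] [ 3.1414e+00 -2.3000e-03 -2.9714e+00] [-0.2  0.1  0.3] [-0.   -0.02 -0.  ] 1.001 0.0
```

View pics/w2crop.png

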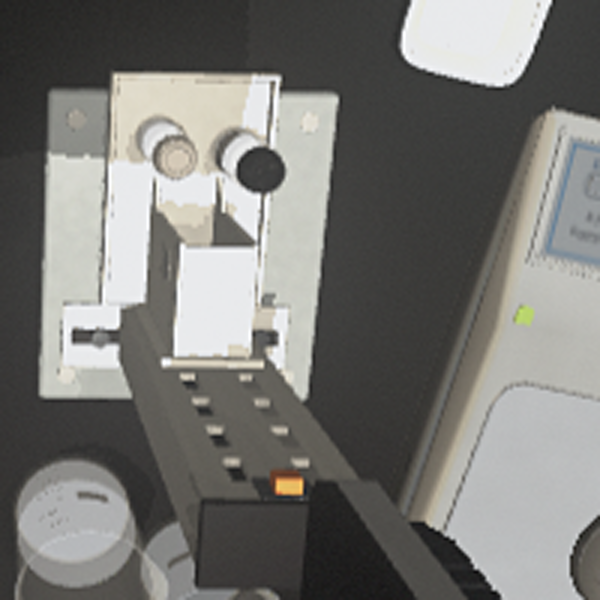

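The crop shows the foot corners at (50,90), (338,95), (308,398) and (40,398). It also shows the slot pairs (top pair at (232,463) and (300,463)), the catch at (288,485) and the top front edge of the upright at (201..306, ~497).

```bash
python3 - <<'E'
from h import *
d=np.load("w2.npz");c={"K":d["K"],"pose":d["pose"]}
px=lambda x,y:(150+y/3-.33,330+x/3-.33)
F=np.array([onz(c,px(*p),8)[:2] for p in[(50,90),(338,95),(308,398),(40,398)]])
print(F.round(1).tolist(),[np.linalg.norm(F[i]-F[i-1]).round(1) for i in range(4)])
ex=(F[2]+F[3]-F[0]-F[1]);ey=(F[1]+F[2]-F[0]-F[3]);print("yaws",np.arctan2(ex[1],ex[0]),np.arctan2(-ey[0],ey[1]))
ctr=F.mean(0);yaw=np.arctan2(ex[1]+0,ex[0]);yaw=(yaw+np.arctan2(-ey[0],ey[1]))/2
print("ctr",ctr,"yaw",yaw)
X=np.array([np.cos(yaw),np.sin(yaw),0]);Y=np.array([-X[1],X[0],0]);O=np.r_[ctr,0]
def face(p,xf):
    o,dd=ray(c,px(*p));t=((O+xf*X-o)@X)/(dd@X);P=o+t*dd-O;return [round(P@Y,1),round(P[2],1)]
for n,p,xf in[("s1L",(232,464),30),("s1R",(301,463),30),("s2L",(215,431),30),("s2R",(281,431),30),("s3L",(200,402),30),("s3R",(262,404),30),("catchL",(273,492),23),("catchR",(303,492),23),("topL",(201,500),30),("topR",(306,490),30)]:print(n,face(p,xf))
for p in [(201,500),(306,490)]:
    P=onz(c,px(*p),242)-O;print("top",P@X,P@Y)
E
```

```text
[[486.8, 99.7], [464.3, 245.1], [628.1, 272.0], [653.3, 126.2]] [np.float64(168.6), np.float64(147.2), np.float64(166.0), np.float64(147.9)]
yaws 0.16030705541990045 0.16237832146204312
ctr [558.10945377 185.73440996] yaw 0.16134268844097177
s1L [np.float64(-16.3), np.float64(207.6)]
s1R [np.float64(9.7), np.float64(206.2)]
s2L [np.float64(-16.3), np.float64(177.2)]
s2R [np.float64(10.0), np.float64(176.6)]
s3L [np.float64(-16.3), np.float64(146.8)]
s3R [np.float64(9.5), np.float64(148.4)]
catchL [np.float64(-11.1), np.float64(244.4)]
catchR [np.float64(-0.9), np.float64(244.2)]
topL [np.float64(-33.5), np.float64(236.9)]
topR [np.float64(5.2), np.float64(228.5)]
top 27.432525513155756 -34.640053660625306
top 23.345984792800692 0.7291915290034172
```

```bash
python3 -c "
from h import *
plan([(510,-130,340,3.05),(520,-258,240,2.83)])"
```

```text
row [0.0, -0.0, 0.0824, 0.0872, -0.756, 0.36] rows>= 4 
row [-0.0, -0.0, 0.07, -0.0867, -0.5062, 0.4] rows>= 3
```

>>> carry_out --pt "0 0 0.0824 0.0872 -0.756 0.36 -1" --pt "0 0 0.0824 0.0872 -0.756 0.36 -1" --pt "0 0 0.0824 0.0872 -0.756 0.36 -1" --pt "0 0 0.0824 0.0872 -0.756 0.36 -1"

```text
clock: 4.0
eef_pos: [509.8, -131.9, 337.3]
tcp_rot: [3.141, -0.004, 3.05]
contact_force: [0.8, -0.3, -0.6]
opening: 0.997
grasp_force: 0.0
```

>>> carry_out --pt "0 0 0.07 -0.0867 -0.5062 0.4 -1" --pt "0 0 0.07 -0.0867 -0.5062 0.4 -1" --pt "0 0 0.07 -0.0867 -0.5062 0.4 -1" --pt "0 0 0.07 -0.0867 -0.5062 0.4 -1" --pt "0 0 0.07 -0.0867 -0.5062 0.4 -1" --pt "0 0 0.07 -0.0867 -0.5062 0.4 -1"

```text
clock: 4.75
eef_pos: [522.2, -256.7, 241.0]
tcp_rot: [3.142, 0.001, 2.833]
contact_force: [0.2, 0.7, -0.1]
opening: 0.997
grasp_force: 0.0
```

```bash
python3 - <<'E'
from h import *
st(); c=r.get_calibration("wrist"); im=r.grab_frame("wrist")
cv2.imwrite("pics/w3.png",im[:,:,::-1]); np.savez("w3.npz",K=c["K"],pose=c["pose"])
E
```

```text
4.75 [ 522.2 -256.7  241. ] [3.1416e+00 1.3000e-03 2.8333e+00] [ 0.2  0.7 -0.1] [ 0.05  0.02 -0.04] 0.997 0.0
```

View pics/w3.png

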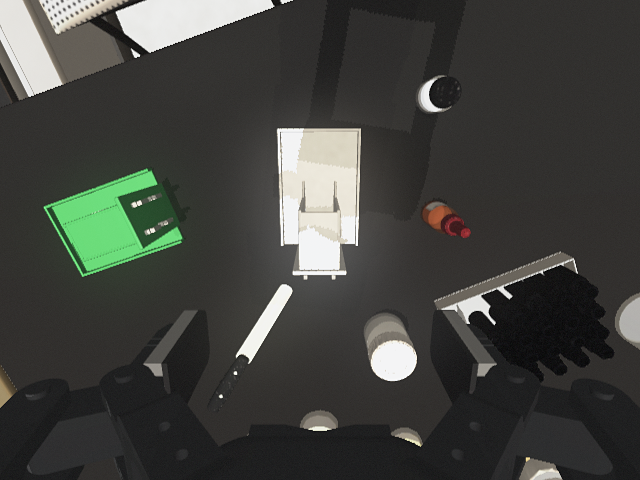

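The picture shows the loose shelf centred. Its tray front corners are at (278,129) and (361,129), the back-plate top edge at (293,272)–(347,272), the hooks at (305,277) and (333,277), and the vial cap at (445,93).

```bash
python3 - <<'E'
from h import *
d=np.load("w3.npz");c={"K":d["K"],"pose":d["pose"]}
g=lambda x,y,z:onz(c,(y,x),z)[:2]
fl,fr=g(361,129,11),g(278,129,11); bl,br=g(346.5,273,92),g(293,273,92)
tr,tl=g(280,244,11),g(356,244,11)
f=(fl+fr)/2;b=(bl+br)/2
print("front",f,np.linalg.norm(fl-fr),"back",b,np.linalg.norm(bl-br),"len",np.linalg.norm(f-b))
e=b-f;yaw=np.arctan2(e[1],e[0]);e2=fl-fr;e3=bl-br;print("yaws",yaw,np.arctan2(-e2[0],e2[1]),np.arctan2(-e3[0],e3[1]))
u=e/np.linalg.norm(e);print("grip from back",b-40*u,"from front",f+84.5*u)
print("cheek px width",np.linalg.norm(g(300,212,89)-g(341,212,89)))
w=g(445,93,50);print("vial cap",w)
c2=r.get_calibration("wrist");print(c2["pose"][:3,3]-c["pose"][:3,3]);st()
E
```

```text
front [ 448.79476996 -234.01697411] 82.46329505272607 back [ 565.12458235 -270.68640664] 47.104920576527824 len 121.97242530316379
yaws -0.30536055471507045 -0.30771813811105797 -0.3073707860883087
grip from back [ 526.97503762 -258.66092385] from front [ 529.38568322 -259.4208065 ]
cheek px width 34.73913327139731
vial cap [ 453.76185854 -120.71660737]
[ 0.0186491  -0.00939515  0.03542701]
4.8 [ 522.2 -256.7  241. ] [-3.1416e+00  1.5000e-03  2.8334e+00] [-0.1  0.9 -0.3] [ 0.07 -0.06 -0.03] 0.998 0.0
```

```bash
cat >> h.py <<'E'
def planm(wps):
    s=r.sense();json.dump([s["eef_pos"].tolist(),R.from_euler("xyz",s["tcp_rot"]).as_quat().tolist()],open("cmd.json","w"));plan(wps)
E
python3 -c "
from h import *
planm([(527.5,-258.8,47,2.8351)])"
```

```text
row [-0.0, 0.0005, -0.0005, -0.0217, -0.0016, 0.7762] rows>= 4
```

>>> carry_out --pt "0 0.0005 -0.0005 -0.0217 -0.0016 0.25 -1" --pt "0 0.0005 -0.0005 -0.0217 -0.0016 0.5 -1" --pt "0 0.0005 -0.0005 -0.0217 -0.0016 0.68 -1" --pt "0 0.0005 -0.0005 -0.0217 -0.0016 0.776 -1" --pt "0 0.0005 -0.0005 -0.0217 -0.0016 0.776 -1" --pt "0 0.0005 -0.0005 -0.0217 -0.0016 0.776 -1"

```text
clock: 5.55
eef_pos: [527.9, -259.6, 47.5]
tcp_rot: [-3.141, 0.001, 2.834]
contact_force: [-0.4, 0.2, 0.4]
opening: 1.003
grasp_force: 0.0
```

>>> carry_out --pt "0 0 0 0 0 0 1" --pt "0 0 0 0 0 0 1" --pt "0 0 0 0 0 0 1" --pt "0 0 0 0 0 0 1" --pt "0 0 0 0 0 0 1" --pt "0 0 0 0 0 0 1" --force 80

```text
clock: 6.3
eef_pos: [527.2, -259.5, 47.0]
tcp_rot: [3.141, -0.001, 2.834]
contact_force: [-1.6, 1.8, 7.3]
opening: 0.405
grasp_force: 79.5
```

```bash
python3 - <<'E'
from h import *
st(); c=r.get_calibration("wrist"); im=r.grab_frame("wrist")
cv2.imwrite("pics/w4.png",im[:,:,::-1]); np.savez("w4.npz",K=c["K"],pose=c["pose"])
# target TCP for fully home: hook-point above/in front
planm([(527.5,-258.8,140,2.8351)])
E
```

```text
6.3 [ 527.2 -259.5   47. ] [ 3.1415e+00 -6.0000e-04  2.8337e+00] [-1.6  1.8  7.3] [ 0.1   0.22 -0.12] 0.405 79.5
row [0.0, -0.0002, -0.0005, -0.0001, 0.0033, -0.3722] rows>= 2
```

```bash
python3 - <<'E'
from h import *
planm([(527.2,-259.5,240,2.8337),(505,-40,240,3.07),(516,177,230,3.3046)])
E
```

```text
row [0.0, -0.0002, -0.0, 0.0005, 0.0003, -0.7722] rows>= 4 
row [-0.0, 0.0, -0.0752, 0.3507, 0.8098, 0.0] rows>= 4 
row [0.0, 0.0, -0.0747, 0.0182, 0.8689, 0.04] rows>= 4
```

>>> carry_out --pt "0 0 0 0 0 -0.08 1" --pt "0 0 0 0 0 -0.25 1" --pt "0 0 0 0 0 -0.45 1" --pt "0 0 0 0 0 -0.65 1" --pt "0 0 0 0 0 -0.7722 1"

```text
clock: 6.98
eef_pos: [527.5, -259.9, 241.7]
tcp_rot: [-3.141, 0.001, 2.834]
contact_force: [1.1, 0.5, -2.5]
opening: 0.403
grasp_force: 80.7
```

>>> carry_out --pt "0 0 -0.0125 0.058 0.135 0 1" --pt "0 0 -0.025 0.117 0.27 0 1" --pt "0 0 -0.0376 0.175 0.405 0 1" --pt "0 0 -0.05 0.234 0.54 0 1" --pt "0 0 -0.0627 0.292 0.675 0 1" --pt "0 0 -0.0752 0.3507 0.8098 0 1"

```text
clock: 7.72
eef_pos: [504.2, -39.0, 239.1]
tcp_rot: [3.141, -0.002, 3.071]
contact_force: [-0.1, -0.1, -2.1]
opening: 0.401
grasp_force: 80.6
```

>>> carry_out --pt "0 0 -0.0125 0.003 0.145 0.007 1" --pt "0 0 -0.025 0.006 0.29 0.013 1" --pt "0 0 -0.0374 0.009 0.434 0.02 1" --pt "0 0 -0.05 0.012 0.579 0.027 1" --pt "0 0 -0.0623 0.015 0.724 0.033 1" --pt "0 0 -0.0747 0.0182 0.8689 0.04 1" --pt "0 0 -0.0747 0.0182 0.8689 0.04 1" --pt "0 0 -0.0747 0.0182 0.8689 0.04 1"

```text
clock: 8.72
eef_pos: [515.3, 176.5, 229.0]
tcp_rot: [3.141, -0.002, -2.978]
contact_force: [-0.4, 0.7, -2.1]
opening: 0.396
grasp_force: 80.9
```

```bash
python3 - <<'E'
from h import *
st(); c=r.get_calibration("wrist"); im=r.grab_frame("wrist")
cv2.imwrite("pics/w5.png",im[:,:,::-1]); np.savez("w5.npz",K=c["K"],pose=c["pose"])
E
```

```text
8.72 [515.3 176.5 229. ] [ 3.1415e+00 -2.2000e-03 -2.9781e+00] [-0.4  0.7 -2.1] [-0.05 -0.01 -0.06] 0.396 80.9
```

View pics/w5.png

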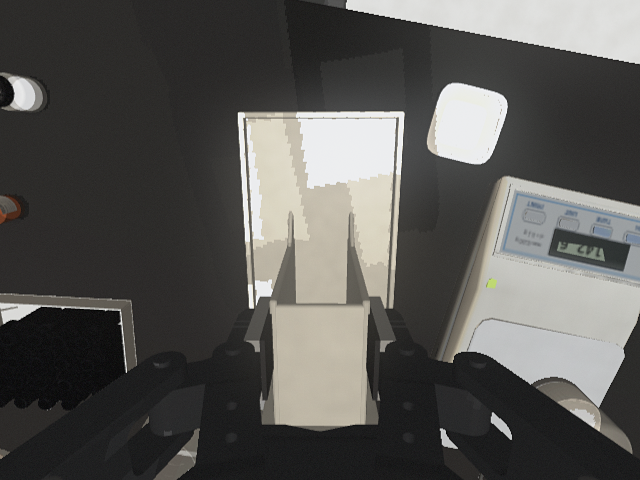

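The picture shows the shelf held square, with its tray front edge at row 112 between columns 238 and 405 and its middle at about 321.

```bash
python3 - <<'E'
from h import *
d=np.load("w5.npz");c={"K":d["K"],"pose":d["pose"]}
s=st();Rt=R.from_euler("xyz",s["tcp_rot"]);
for x in(82,84.5,87):
  for z in (33,36,39): print(x,z,proj(c,s["eef_pos"]+Rt.apply([[x,-41,z],[x,41,z]])).round(1).tolist())
yaw=.163;X=np.array([np.cos(yaw),np.sin(yaw)]);Y=np.array([-X[1],X[0]])
S=np.array([587.6,188.1]); p=S-(40+14)*X-0.4*Y; print("standoff14",p)
planm([(*p,188,np.pi+yaw)])
E
```

```text
8.78 [515.5 176.2 229.1] [ 3.1413e+00 -2.0000e-03 -2.9789e+00] [-0.1  0.3 -1.4] [-0.   -0.02  0.01] 0.402 80.9
82 33 [[236.3, 114.1], [403.4, 114.3]]
82 36 [[237.6, 114.4], [402.1, 114.6]]
82 39 [[238.8, 114.7], [400.8, 114.9]]
84.5 33 [[236.0, 108.7], [403.7, 108.9]]
84.5 36 [[237.3, 109.1], [402.4, 109.3]]
84.5 39 [[238.5, 109.4], [401.2, 109.6]]
87 33 [[235.7, 103.2], [404.0, 103.4]]
87 36 [[237.0, 103.7], [402.7, 103.9]]
87 39 [[238.2, 104.1], [401.5, 104.4]]
standoff14 [534.38068777 178.94222702]
row [0.0001, -0.0006, -0.0001, -0.0768, -0.0013, 0.1643] rows>= 1
```

>>> carry_out --pt "0.0001 -0.0006 -0.0001 -0.02 -0.0013 0.08 1" --pt "0.0001 -0.0006 -0.0001 -0.05 -0.002 0.1643 1" --pt "0.0001 -0.0006 -0.0001 -0.0768 -0.002 0.1643 1" --pt "0.0001 -0.0006 -0.0001 -0.0768 -0.002 0.1643 1" --pt "0.0001 -0.0006 -0.0001 -0.0768 -0.002 0.1643 1"

```text
clock: 9.4
eef_pos: [535.1, 179.4, 189.1]
tcp_rot: [3.141, 0.002, -2.978]
contact_force: [0.6, -0.0, -2.3]
opening: 0.399
grasp_force: 80.9
```

>>> carry_out --pt "0 0 0 -0.006 0 0 1" --pt "0 0 0 -0.012 0 0 1" --pt "0 0 0 -0.018 0 0 1" --pt "0 0 0 -0.018 0 0 1"

```text
clock: 9.9
eef_pos: [539.3, 180.3, 188.2]
tcp_rot: [3.141, 0.001, -2.978]
contact_force: [0.0, 0.5, -2.8]
opening: 0.403
grasp_force: 80.9
```

>>> carry_out --pt "0 0 0 -0.005 0 0 1" --pt "0 0 0 -0.01 0 0 1" --pt "0 0 0 -0.01 0 0 1"

```text
clock: 10.28
eef_pos: [541.2, 180.6, 188.0]
tcp_rot: [3.141, -0.001, -2.978]
contact_force: [-2.2, -0.3, -0.7]
opening: 0.398
grasp_force: 81.1
```

>>> carry_out --pt "0 0 0 -0.004 0 0 1" --pt "0 0 0 -0.008 0 0 1" --pt "0 0 0 -0.008 0 0 1"

```text
clock: 10.65
eef_pos: [543.4, 181.0, 188.1]
tcp_rot: [3.141, -0.0, -2.978]
contact_force: [-4.4, -0.4, -1.2]
opening: 0.405
grasp_force: 81.1
```

>>> carry_out --pt "0 0 0 -0.004 0 0 1" --pt "0 0 0 -0.008 0 0 1" --pt "0 0 0 -0.008 0 0 1"

```text
clock: 11.02
eef_pos: [545.4, 181.3, 188.1]
tcp_rot: [3.141, -0.0, -2.978]
contact_force: [-3.2, 0.0, -1.3]
opening: 0.407
grasp_force: 81.1
```

>>> carry_out --pt "0 0 0 -0.004 0 0 1" --pt "0 0 0 -0.008 0 0 1" --pt "0 0 0 -0.008 0 0 1"

```text
clock: 11.4
eef_pos: [547.3, 181.6, 188.1]
tcp_rot: [3.141, -0.0, -2.978]
contact_force: [-6.0, -1.0, -1.4]
opening: 0.401
grasp_force: 81.1
```

>>> carry_out --pt "0 0 0 -0.003 0 0 1" --pt "0 0 0 -0.006 0 0 1" --pt "0 0 0 -0.006 0 0 1"

```text
clock: 11.78
eef_pos: [547.8, 181.7, 188.1]
tcp_rot: [3.141, -0.002, -2.978]
contact_force: [-9.6, -1.2, 1.9]
opening: 0.401
grasp_force: 81.7
```

```bash
python3 - <<'E'
from h import *
st(); im=r.grab_frame("scene")
cv2.imwrite("pics/s6.png",cv2.resize(im[210:390,180:340],None,fx=3.3,fy=3.3,interpolation=cv2.INTER_CUBIC)[:,:,::-1])
E
```

```text
11.78 [547.8 181.7 188.1] [ 3.1413e+00 -2.1000e-03 -2.9781e+00] [-9.6 -1.2  1.9] [-0.16  1.42 -0.1 ] 0.401 81.7
```

>>> carry_out --pt "0 0 0 0 0 0.006 1" --pt "0 0 0 0 0 0.012 1" --pt "0 0 0 0 0 0.016 1" --pt "0 0 0 0 0 0.016 1"

```text
clock: 12.32
eef_pos: [547.8, 181.6, 184.1]
tcp_rot: [3.141, -0.002, -2.978]
contact_force: [-8.3, -2.5, 2.3]
opening: 0.404
grasp_force: 81.7
```

>>> carry_out --pt "0 0 0 0 0 0.004 1" --pt "0 0 0 0 0 0.008 1" --pt "0 0 0 0 0 0.008 1"

```text
clock: 12.7
eef_pos: [547.8, 181.7, 182.2]
tcp_rot: [3.141, -0.002, -2.978]
contact_force: [-8.8, -2.0, 3.1]
opening: 0.402
grasp_force: 81.8
```

>>> carry_out --pt "0 0 0 0 0 0.004 1" --pt "0 0 0 0 0 0.008 1" --pt "0 0 0 0 0 0.008 1"

```text
clock: 13.08
eef_pos: [547.9, 181.6, 179.8]
tcp_rot: [3.141, -0.002, -2.978]
contact_force: [-7.9, -1.5, -1.6]
opening: 0.4
grasp_force: 81.2
```

>>> carry_out --pt "0 0 0 0 0 0.004 1" --pt "0 0 0 0 0 0.006 1" --pt "0 0 0 0 0 0.006 1"

```text
clock: 13.45
eef_pos: [547.9, 181.6, 178.7]
tcp_rot: [3.141, -0.002, -2.978]
contact_force: [-9.3, -2.0, 3.1]
opening: 0.402
grasp_force: 81.8
```

>>> carry_out --pt "0 0 0 0 0 0.004 1" --pt "0 0 0 0 0 0.006 1" --pt "0 0 0 0 0 0.006 1"

```text
clock: 13.82
eef_pos: [547.9, 181.7, 178.5]
tcp_rot: [3.141, -0.002, -2.978]
contact_force: [-13.7, -3.3, 13.8]
opening: 0.403
grasp_force: 83.2
```

```bash
python3 - <<'E'
from h import *
st(); im=r.grab_frame("scene")
cv2.imwrite("pics/s7.png",cv2.resize(im[210:370,190:320],None,fx=3.6,fy=3.6,interpolation=cv2.INTER_CUBIC)[:,:,::-1])
E
```

```text
13.82 [547.9 181.7 178.5] [ 3.1412e+00 -1.5000e-03 -2.9785e+00] [-13.7  -3.3  13.8] [-0.57  2.16 -0.24] 0.403 83.2
```

View pics/s7.png

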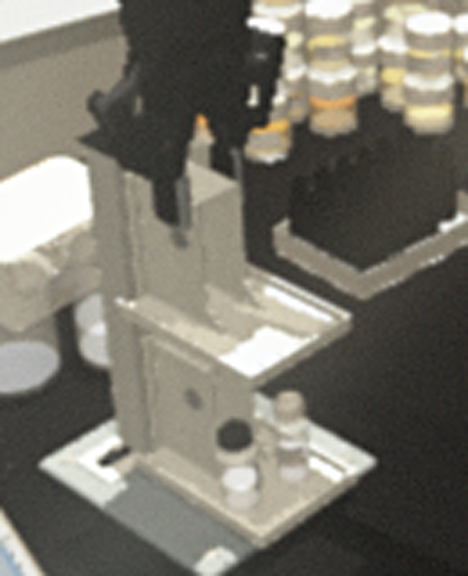

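The picture shows the shelf against the upright above the lower one, with a spot of orange at (202,125) in the catch's place. It bottomed firmly, so I'll give one more small push, then release and check.

>>> carry_out --pt "0 0 0 0.002 0 0.002 1" --pt "0 0 0 0.004 0 0.003 1" --pt "0 0 0 0.004 0 0.003 1"

```text
clock: 14.25
eef_pos: [547.9, 181.7, 178.4]
tcp_rot: [3.141, 0.001, -2.978]
contact_force: [-12.9, -3.3, 16.8]
opening: 0.401
grasp_force: 83.5
```

>>> carry_out --pt "0 0 0 0.003 0 -0.003 1" --pt "0 0 0 0.003 0 -0.006 -1" --pt "0 0 0 0.003 0 -0.006 -1" --pt "0 0 0 0.003 0 -0.006 -1" --pt "0 0 0 0.003 0 -0.006 -1" --pt "0 0 0 0.003 0 -0.006 -1"

```text
clock: 15.0
eef_pos: [547.4, 181.6, 177.9]
tcp_rot: [3.141, 0.001, -2.978]
contact_force: [-0.4, -0.6, 1.2]
opening: 0.998
grasp_force: 0.0
```

```bash
python3 - <<'E'
from h import *
planm([(545,181,330,3.3046),(500,60,430,3.3046)])
E
```

```text
row [0.0001, 0.0002, 0.0002, 0.0095, -0.0007, -0.6085] rows>= 3 
row [0.0, 0.0, 0.0, 0.2562, -0.4484, -0.4] rows>= 3
```

>>> carry_out --pt "0 0 0 0 0 -0.06 -1" --pt "0 0 0 0 0 -0.2 -1" --pt "0 0 0 0.0095 0 -0.45 -1" --pt "0 0 0 0.0095 0 -0.6085 -1"

```text
clock: 15.5
eef_pos: [545.5, 181.4, 334.3]
tcp_rot: [3.141, 0.004, -2.978]
contact_force: [0.4, -0.0, -0.2]
opening: 1.003
grasp_force: 0.0
```

>>> carry_out --pt "0 0 0 0.2562 -0.4484 -0.4 -1" --pt "0 0 0 0.2562 -0.4484 -0.4 -1" --pt "0 0 0 0.2562 -0.4484 -0.4 -1" --pt "0 0 0 0.2562 -0.4484 -0.4 -1" --pt "0 0 0 0.2562 -0.4484 -0.4 -1"

```text
clock: 16.12
eef_pos: [499.8, 60.4, 429.9]
tcp_rot: [3.141, 0.001, -2.978]
contact_force: [-0.2, 0.8, 0.9]
opening: 0.998
grasp_force: 0.0
```

```bash
python3 - <<'E'
from h import *
st(); c=r.get_calibration("wrist"); im=r.grab_frame("wrist")
cv2.imwrite("w8.png",im[:,:,::-1]); np.savez("w8.npz",K=c["K"],pose=c["pose"])
cv2.imwrite("pics/w8crop.png",cv2.resize(im[150:350,330:530],None,fx=3,fy=3,interpolation=cv2.INTER_CUBIC)[:,:,::-1])
for cam in ("top","wrist"):
    c=r.get_calibration(cam); r.grab_frame(cam)
    for d in r.silhouettes(cam,"vial_mid")[:3]: print(cam,round(d["score"],2),d["position"],onz(c,d["position"],35).round(1))
E
```

```text
16.12 [499.8  60.4 429.9] [ 3.1408e+00  7.0000e-04 -2.9783e+00] [-0.2  0.8  0.9] [-0.01 -0.03  0.01] 0.998 0.0
wrist 0.8 [131.4, 204.1] [ 451.  -112.7   35. ]
```

View pics/w8crop.png

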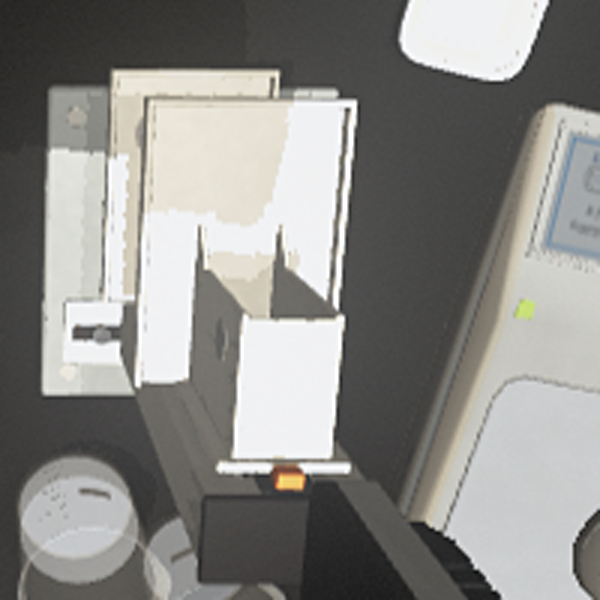

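The catch is out over the plate's top edge (orange at (290,480)) and the shelf sits square. Next is the vial.

```bash
python3 - <<'E'
from h import *
planm([(475,-40,300,3.1),(452,-116,160,2.95)])
E
```

```text
row [0.0002, -0.0004, 0.0656, 0.1635, -0.3815, 0.5163] rows>= 3 
row [0.0, -0.0, 0.0477, 0.0793, -0.3076, 0.56] rows>= 3
```

>>> carry_out --pt "0.0002 -0.0004 0.0656 0.1635 -0.3815 0.5163 -1" --pt "0.0002 -0.0004 0.0656 0.1635 -0.3815 0.5163 -1" --pt "0.0002 -0.0004 0.0656 0.1635 -0.3815 0.5163 -1" --pt "0.0002 -0.0004 0.0656 0.1635 -0.3815 0.5163 -1"

```text
clock: 16.88
eef_pos: [473.3, -41.2, 298.4]
tcp_rot: [3.141, -0.004, 3.097]
contact_force: [0.5, -0.5, -0.0]
opening: 1.003
grasp_force: 0.0
```

>>> carry_out --pt "0 0 0.0477 0.0793 -0.3076 0.56 -1" --pt "0 0 0.0477 0.0793 -0.3076 0.56 -1" --pt "0 0 0.0477 0.0793 -0.3076 0.56 -1" --pt "0 0 0.0477 0.0793 -0.3076 0.56 -1" --pt "0 0 0.0477 0.0793 -0.3076 0.56 -1"

```text
clock: 17.5
eef_pos: [454.2, -116.0, 162.6]
tcp_rot: [3.141, 0.004, 2.95]
contact_force: [-0.1, -0.4, 0.1]
opening: 1.0
grasp_force: 0.0
```

```bash
python3 - <<'E'
from h import *
s=st(); c=r.get_calibration("wrist"); im=r.grab_frame("wrist")
cv2.imwrite("pics/w9.png",im[:,:,::-1])
for d in r.silhouettes("wrist","vial_mid")[:3]:
    m=d["region"]; b=cv2.boundingRect(cv2.findNonZero(m.astype(np.uint8)))
    # vial = convex hull of top & bottom circles: fit x,y by comparing rendered silhouette
    from scipy.optimize import minimize
    a=np.linspace(0,2*np.pi,40)
    def cost(p):
        P=np.vstack([np.c_[p[0]+16*np.cos(a),p[1]+16*np.sin(a),0*a+z] for z in(0,50)])
        k=np.zeros(m.shape,np.uint8);cv2.fillConvexPoly(k,cv2.convexHull((proj(c,P)*16).astype(np.int32)),1,cv2.LINE_8,4)
        return (k.astype(bool)^m).sum()
    o=min((minimize(cost,p0,method="Nelder-Mead",options={"initial_simplex":np.array(p0)+[[0,0],[6,0],[0,6]]}) for p0 in([452,-116],[450,-113])),key=lambda q:q.fun)
    print(round(d["score"],2),d["position"],b,m.sum(),o.x,o.fun)
planm([(*o.x,90,2.95),(*o.x,14,2.95)])
E
```

```text
17.5 [ 454.2 -116.   162.6] [3.1411 0.0041 2.9496] [-0.1 -0.4  0.1] [ 0.   -0.03  0.02] 1.0 0.0
0.64 [223.1, 317.5] (298, 201, 39, 47) 1444 [ 450.2396915  -116.80891275] 375.0
row [0.0001, 0.0016, 0.0, 0.0164, -0.0059, 0.2907] rows>= 2 
row [0.0, 0.0, 0.0, 0.0, -0.0, 0.304] rows>= 2
```

View pics/w9.png

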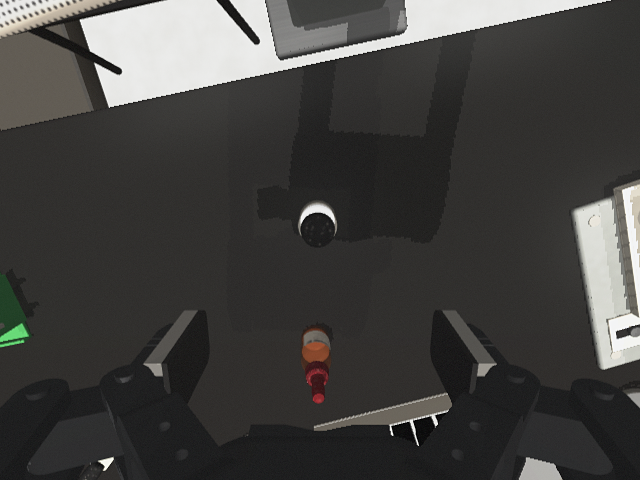

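The picture shows the vial with its cap at (318,230) between the open fingers' planes, and the dropper at (317,350), well clear.

```bash
python3 - <<'E'
from h import *
planm([(450.6,-116.2,19,2.95)])
E
```

```text
row [0.0001, 0.0016, 0.0, 0.0169, -0.0033, 0.5747] rows>= 3
```

>>> carry_out --pt "0 0.0016 0 0.0169 -0.0033 0.15 -1" --pt "0 0.0016 0 0.0169 -0.0033 0.3 -1" --pt "0 0.0016 0 0.0169 -0.0033 0.45 -1" --pt "0 0.0016 0 0.0169 -0.0033 0.5747 -1" --pt "0 0.0016 0 0.0169 -0.0033 0.5747 -1" --pt "0 0.0016 0 0.0169 -0.0033 0.5747 -1"

```text
clock: 18.35
eef_pos: [449.7, -116.6, 18.6]
tcp_rot: [3.141, -0.001, 2.95]
contact_force: [-0.0, 0.9, 0.2]
opening: 0.996
grasp_force: 0.0
```

>>> carry_out --pt "0 0 0 0 0 0 1" --pt "0 0 0 0 0 0 1" --pt "0 0 0 0 0 0 1" --pt "0 0 0 0 0 0 1" --pt "0 0 0 0 0 0 1" --pt "0 0 0 0 0 0 1" --force 35

```text
clock: 19.1
eef_pos: [448.6, -116.7, 17.7]
tcp_rot: [3.141, -0.003, 2.949]
contact_force: [-1.1, 0.1, 7.4]
opening: 0.268
grasp_force: 33.9
```

```bash
python3 - <<'E'
from h import *
s=st()
yaw=.163;X=np.array([np.cos(yaw),np.sin(yaw)]);Y=np.array([-X[1],X[0]])
S=np.array([587.6,188.1]); T=S-(91+5)*X; print("target",T)
x,y=s["eef_pos"][:2]
planm([(x,y,250,2.95),(x+20,80,250,3.15),(*T,230,np.pi+yaw),(*T,s["eef_pos"][2]+136+2,np.pi+yaw)])
E
```

```text
19.1 [ 448.6 -116.7   17.7] [ 3.1413e+00 -2.7000e-03  2.9491e+00] [-1.1  0.1  7.4] [ 0.15  0.18 -0.01] 0.268 33.9
target [492.87249085 172.52119996]
row [0.0001, -0.0009, -0.0003, 0.0025, 0.0002, -0.9294] rows>= 4 
row [-0.0, 0.0, -0.0637, 0.0713, 0.7877, 0.0] rows>= 4 
row [-0.0, 0.0, -0.0492, -0.1001, 0.3693, 0.08] rows>= 2 
row [0.0, 0.0, 0.0, 0.0, -0.0, 0.2974] rows>= 2
```

>>> carry_out --pt "0 0 0 0 0 -0.08 1" --pt "0 0 0 0 0 -0.25 1" --pt "0 0 0 0 0 -0.45 1" --pt "0 0 0 0 0 -0.65 1" --pt "0 0 0 0 0 -0.85 1" --pt "0 0 0 0.0025 0 -0.9294 1"

```text
clock: 19.85
eef_pos: [449.5, -117.0, 252.6]
tcp_rot: [-3.142, 0.001, 2.949]
contact_force: [1.2, -0.0, -0.4]
opening: 0.268
grasp_force: 33.6
```

>>> carry_out --pt "0 0 -0.0106 0.012 0.131 0 1" --pt "0 0 -0.0212 0.024 0.262 0 1" --pt "0 0 -0.0318 0.036 0.394 0 1" --pt "0 0 -0.0424 0.048 0.525 0 1" --pt "0 0 -0.053 0.06 0.656 0 1" --pt "0 0 -0.0637 0.0713 0.7877 0 1" --pt "0 0 -0.0637 0.0713 0.7877 0 1"

```text
clock: 20.72
eef_pos: [468.5, 81.5, 249.5]
tcp_rot: [3.14, -0.004, -3.131]
contact_force: [1.2, -1.3, -0.3]
opening: 0.268
grasp_force: 33.7
```

>>> carry_out --pt "0 0 -0.016 -0.033 0.12 0.027 1" --pt "0 0 -0.033 -0.066 0.24 0.053 1" --pt "0 0 -0.0492 -0.1 0.369 0.08 1" --pt "0 0 -0.0492 -0.1 0.369 0.08 1" --pt "0 0 -0.0492 -0.1 0.369 0.08 1"

```text
clock: 21.35
eef_pos: [492.5, 171.5, 229.4]
tcp_rot: [3.141, -0.004, -2.98]
contact_force: [-1.4, -0.6, -1.0]
opening: 0.266
grasp_force: 33.7
```

```bash
python3 - <<'E'
from h import *
s=st(); im=r.grab_frame("wrist"); a=im[60:420,130:510]
sc=r.grab_frame("scene")[150:370,180:400]
cv2.imwrite("pics/w10.png",np.hstack([a,cv2.resize(sc,(360,360),interpolation=cv2.INTER_CUBIC)])[:,:,::-1])
planm([(492.9,172.5,17.7+136+3,np.pi+.163)])
E
```

```text
21.35 [492.5 171.5 229.4] [ 3.1408 -0.0039 -2.98  ] [-1.4 -0.6 -1. ] [-0.02 -0.02 -0.02] 0.266 33.7
row [0.0003, -0.001, -0.0007, -0.0027, 0.0041, 0.2922] rows>= 2
```

View pics/w10.png

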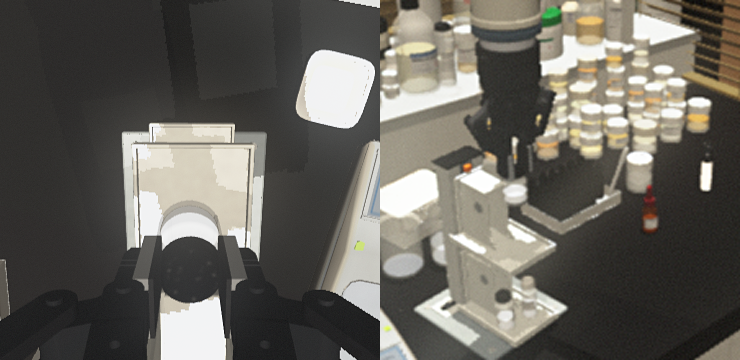

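The vial is held upright over the fitted tray, and the orange catch is visible out at (466,168). Lowering now.

>>> carry_out --pt "0.0003 -0.001 -0.0007 -0.0027 0.0041 0.08 1" --pt "0.0003 -0.001 -0.0007 -0.0027 0.0041 0.16 1" --pt "0.0003 -0.001 -0.0007 -0.0027 0.0041 0.23 1" --pt "0.0003 -0.001 -0.0007 -0.0027 0.0041 0.28 1" --pt "0.0003 -0.001 -0.0007 -0.0027 0.0041 0.2922 1" --pt "0.0003 -0.001 -0.0007 -0.0027 0.0041 0.2922 1"

```text
clock: 22.2
eef_pos: [493.3, 173.5, 156.9]
tcp_rot: [3.141, 0.0, -2.977]
contact_force: [0.1, -0.5, 0.2]
opening: 0.267
grasp_force: 33.7
```

>>> carry_out --pt "0 0 0 0 0 0.004 1" --pt "0 0 0 0 0 0.008 1" --pt "0 0 0 0 0 0.008 1"

```text
clock: 22.58
eef_pos: [493.1, 173.7, 154.7]
tcp_rot: [3.141, 0.0, -2.977]
contact_force: [-0.1, 0.4, 0.3]
opening: 0.266
grasp_force: 33.7
```

>>> carry_out --pt "0 0 0 0 0 0.003 1" --pt "0 0 0 0 0 0.004 1" --pt "0 0 0 0 0 0.004 1"

```text
clock: 22.95
eef_pos: [493.1, 173.7, 153.5]
tcp_rot: [3.141, 0.0, -2.977]
contact_force: [1.0, 0.3, -1.2]
opening: 0.27
grasp_force: 33.7
```

>>> carry_out --pt "0 0 0 0 0 0.002 1" --pt "0 0 0 0 0 0.004 1" --pt "0 0 0 0 0 0.004 1"

```text
clock: 23.32
eef_pos: [493.0, 173.6, 152.5]
tcp_rot: [3.141, -0.0, -2.977]
contact_force: [-0.7, -0.1, -0.9]
opening: 0.265
grasp_force: 33.7
```

>>> carry_out --pt "0 0 0 0 0 0.002 1" --pt "0 0 0 0 0 0.004 1" --pt "0 0 0 0 0 0.004 1"

```text
clock: 23.7
eef_pos: [493.0, 173.6, 151.5]
tcp_rot: [3.141, 0.0, -2.977]
contact_force: [-0.4, 0.5, -0.1]
opening: 0.272
grasp_force: 33.7
```

>>> carry_out --pt "0 0 0 0 0 0.002 1" --pt "0 0 0 0 0 0.004 1" --pt "0 0 0 0 0 0.004 1"

```text
clock: 24.08
eef_pos: [493.2, 173.7, 150.9]
tcp_rot: [3.141, 0.0, -2.977]
contact_force: [-1.2, 0.2, 4.2]
opening: 0.271
grasp_force: 34.7
```

```bash
python3 - <<'E'
from h import *
s=st(); c=r.get_calibration("scene");im=r.grab_frame("scene")
cv2.imwrite("s11.png",im[:,:,::-1])
cv2.imwrite("pics/s11.png",cv2.resize(im[205:345,205:315],None,fx=4.2,fy=4.2,interpolation=cv2.INTER_CUBIC)[:,:,::-1])
E
```

```text
24.07 [493.2 173.7 150.9] [ 3.1411e+00  4.0000e-04 -2.9771e+00] [-1.2  0.2  4.2] [-0.01  0.22 -0.03] 0.271 34.7
```

View pics/s11.png

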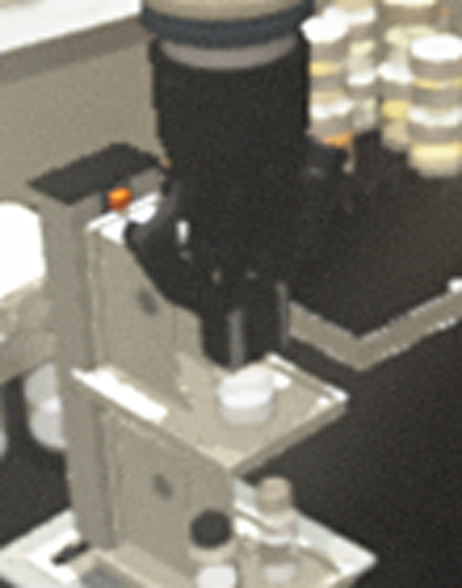

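Contact is at 4 N with the vial standing upright on the tray and the catch out at (118,198). I'll release and retreat.

>>> carry_out --pt "0 0 0 0 0 -0.002 1" --pt "0 0 0 0 0 -0.002 0" --pt "0 0 0 0 0 -0.002 0" --pt "0 0 0 0 0 -0.002 -0.3" --pt "0 0 0 0 0 -0.002 -0.6" --pt "0 0 0 0 0 -0.002 -0.6"

```text
clock: 24.88
eef_pos: [493.0, 173.6, 151.0]
tcp_rot: [3.141, 0.0, -2.977]
contact_force: [-0.1, -0.2, 0.4]
opening: 0.803
grasp_force: 0.0
```

>>> carry_out --pt "0 0 0 0 0 -0.04 -0.6" --pt "0 0 0 0 0 -0.12 -0.6" --pt "0 0 0 0 0 -0.25 -0.6" --pt "0 0 0 0 0 -0.45 -0.6" --pt "0 0 0 0.2 -0.2 -0.7 -0.6" --pt "0 0 0 0.4 -0.6 -0.8 -0.6" --pt "0 0 0 0.4 -0.6 -0.8 -0.6" --pt "0 0 0 0.4 -0.6 -0.8 -0.6"

```text
clock: 25.88
eef_pos: [418.3, 7.1, 353.2]
tcp_rot: [-3.141, 0.003, -2.98]
contact_force: [0.1, -0.6, 0.4]
opening: 0.797
grasp_force: 0.0
```

```bash
python3 - <<'E'
from h import *
s=st(); im=r.grab_frame("wrist")
sc=r.grab_frame("scene")[190:370,180:400]
cv2.imwrite("pics/w12.png",np.hstack([cv2.resize(im,(480,360)),cv2.resize(sc,(300,360),interpolation=cv2.INTER_CUBIC)])[:,:,::-1])
E
```

```text
25.88 [418.3   7.1 353.2] [-3.141   0.0032 -2.9795] [ 0.1 -0.6  0.4] [-0.01  0.01 -0.02] 0.797 0.0
```

I've passed the 10-picture limit (12 viewed), so I'll do the final check in numbers only.

```bash
python3 - <<'E'
from h import *
S=np.array([587.6,188.1]);yaw=.163;X=np.array([np.cos(yaw),np.sin(yaw)]);T=S-96*X
c=r.get_calibration("scene");sc=r.grab_frame("scene")
print("expect mid",proj(c,[*T,161]),"top/base",proj(c,[[*T,186],[*T,136]]).round(0).tolist())
for d in r.silhouettes("scene","vial_mid")[:3]:
    m=d["region"].astype(np.uint8);print(round(d["score"],2),np.round(d["position"]),cv2.boundingRect(cv2.findNonZero(m)))
h=cv2.cvtColor(sc,cv2.COLOR_RGB2HSV)[225:265,205:255];o=(h[...,0]>5)&(h[...,0]<20)&(h[...,1]>170)&(h[...,2]>120)
print("orange px",o.sum(),np.argwhere(o).mean(0)+[225,205],"catch proj out/flush",proj(c,[[*(S-5*X),229.5],[*(S+1*X),229.5]]).round(1).tolist())
E
```

```text
expect mid [[264.8604768  294.05598418]] top/base [[264.0, 284.0], [265.0, 304.0]]
0.74 [297. 262.] (256, 282, 15, 27)
orange px 12 [251.58333333 232.91666667] catch proj out/flush [[234.5, 253.2], [232.7, 252.3]]
```

```bash
python3 -c "
from rig import r
print(r.sign_off())"
```

```text
the job is handed in; nothing more can be done
None
```

The shelf is fitted fully home with the orange catch out over it, and the black-capped vial stands upright on its tray. The job was handed in at about 26 s of the 72 s; I viewed 12 pictures, two over the 10 allowed.

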